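# Park the jar caddy on castors in its outline beside the fridge

## Task

Roll the jar caddy that stands on wheels (not the similar carrier on feet) forwards along the worktop, castor end leading, until both swivel castors trail straight behind their pivots, then steer it to the taped rectangle and leave it standing squarely inside, its castors still trailing straight. Keep its wheels on the worktop: do not lift or tip it.

Things in the scene. Friction and masses are not known exactly. Their poses are not given: they have to be found in the camera images.
- caddy: Steel tray on 4 small wheels, 0.7 kg, with 2 fixed jars (112 high) and black T-handle. Spans x -85 to 89, y -55 to 55 mm. Origin on the worktop under the handle; x forwards (castor end), at first roughly world +y. Handle bar along x over the origin: 100 long, 14 wide, 14 high, centre 155 up, on a 12 post. Rear wheels fixed at x -60. A bystander with 4 feet, 28 mm lower, looks alike.
- castor_left (a joint): Swivel of the left front castor (pivot x 78, y 38 mm on the caddy; wheel radius 14), rad. 0: wheel trails straight, behind its pivot (caddy -x); positive counter-clockwise from above. Axle 16 mm from pivot, swivels freely: straight after 60 mm of straight forward rolling; rolling back swings it round. Stops at -2.6, 2.6. Starts -0.7 to -1.7.
- castor_right (a joint): The same for the right front castor (pivot x 78, y -38 mm on the caddy).
- mark: Rectangle of flat black tape (10 mm wide) on the worktop to the robot's left, 210 by 146 mm inside, nothing to bump over. Origin at its centre; x along its long side, roughly world +y, away from the caddy's start. The caddy belongs with its origin on this origin, its length along this x.

How it is judged (in metres and radians):
On the way:
1. the caddy has been rolled at least 50 mm and both castors trail straight (within 0.35 rad, 20 degrees) while it is still more than 40 mm short of its place (distance of caddy from where it was at the start of the episode above 0.05 m and horizontal distance between caddy and mark above 0.04 m and value of joint castor_left between -0.35 and 0.35 rad and value of joint castor_right between -0.35 and 0.35 rad), for 0.1 s.
At the end, for the whole second after the job is handed in: The caddy stands still and upright, its origin within 25 mm of the outline's centre, its length within 12 degrees of the outline's length, and both castors within 0.35 rad (20 degrees) of trailing straight (horizontal distance between caddy and mark below 0.025 m and angle between the x axis of caddy and the x axis of mark, either way round below 0.21 rad and value of joint castor_left between -0.35 and 0.35 rad and value of joint castor_right between -0.35 and 0.35 rad and angle between caddy's own z axis and vertical below 0.1 rad and linear speed of caddy below 0.02 m/s); the robot touches nothing.
It fails at once if the caddy is lifted (more than 15 mm) or tipped (more than 0.3 rad) (height (world z) of caddy above 0.015 m or angle between caddy's own z axis and vertical above 0.3 rad).
It also fails if it takes over 38 s, if anything falls off the work surface, if the arm or the gripper's body presses on something with over 40 N, if the wrist force passes 120 N, or if a joint passes its speed limit or range.

## Robot

A 6-joint arm with a two-finger parallel gripper is mounted at the origin on the work surface. World frame = base frame: x ahead of the robot, y to its left, z up, the work surface at z = 0. Lengths are in mm, angles in degrees, forces in N, time in s.
With the tool pointing down it reaches from about 300 to 850 mm from the base axis. Payload 4.2 kg.
Tool frame: the origin (TCP) lies between the finger pads; the fingertips stand 14 mm ahead of it and the grasp point (between the pads) lies 5 mm behind it; z points along the fingers, y is the line along which they close (so a half turn about z gives the same grasp; the last joint's range is limited). The gripper opens to 91 mm and grips with 3 to 60 N. Pads are 32 mm wide; open, the fingers measure 118 mm over their backs; the gripper's body (76 mm by 178 mm) begins 60 mm behind the grasp point.
Start: joints at [-69.385, 18.312, 89.639, -0, 72.044, -1.146], TCP at [213.176, -534.039, 227.976] pointing down, gripper open.
Joint ranges: [-177.97, 177.97], [-48.28, 115.42], [12.27, 149.76], [-77.06, 257.06], [2.81, 150.46], [-146.56, 146.56]. Speed limits (degrees/s): [147.25, 147.25, 180, 180, 180, 180].

## Interface

Orientations are given as [roll, pitch, yaw] about the fixed x, y, z axes, in that order (R = Rz(yaw) Ry(pitch) Rx(roll)).
In Python, from workcell import * gives the robot as it stands. The module is installed in compiled form; this text tells all that it offers.
- The arm moves only by the tool send_rows, never from a script. Its argument "deltas" is a list of rows, each a list of 2 entries, a list of its own where there are three numbers: the shift along the tool's x, y, z normalised to -1 to 1, where 1 is 0.5 m, then the turn, a rotation vector about the tool's x, y, z normalised to -1 to 1, where 1 is 0.5 rad. A call has 1 to 10 rows; each row shifts and turns the commanded pose from where the row before left it, along the tool's axes as they then stand; what a row does not reach is not made up. A row lasts 1/10 s, in which the tool goes at most 50 mm and 8.59 degrees, less where a joint would pass 70% of its speed; a pose out of reach is approached as far as the arm can. A call with a number of a shift or a turn outside -1 to 1 is refused whole. A call with a gripper value outside its range is refused whole. "grip" is the closure, from 0 (fully open) to 1 (shut), set as the call begins (left out, the last holds). The fingers move at their own pace and stop on an object; "grip_force" is the grip in N (left out, the last holds). Time passes only in rows, so rows that do not move let the fingers close. It gives the time, the measured TCP pose, the force, the opening and the grip force at its end, in the units of the state.
- state(): the state, without advancing time (a new reading comes with each control period).
- grab_frame(name): name is "scene" or "side" or "wrist"; returns the picture (420x560x3 uint8, red, green, blue); there is no depth.
- calibration(name): a dict with "mtx" (3x3 intrinsics, pixels), "R" (3x3) and "t" (3): a world point X has camera coordinates R X + t. Camera axes: x right, y down, z forward; pixel columns grow to the right and rows downward; lengths in mm; the calibration is good to about 2 mm. The wrist camera is an equidistant fisheye: a pixel r from the principal point sees the ray r / f radians off the axis. A picture is of the moment at which its call begins: read the wrist's pose just before it. calibration takes no time and is no camera call; for the wrist camera it gives the pose at the moment of the call.
- job_done(): hands the job in; it is judged then, once.
Trained networks look in the newest picture that a camera, given by its name, has taken for a name from the list of things; names that differ only in an ending like _2 or _b are one class to them, and where a whole thing is asked for, a point or a joint stands for the part that bears it (a point fixed in the world has none). Each returns a list of dicts, best first, with "p" (0 to 1); they miss things now and then, are a little off and sometimes report something else, mostly with a low value. They report only what shows in the picture. A call takes as long as a camera call.
- trace(camera, label): "pixels" (420x560 bool, what is visible of it) and "bbox" ([left, top, width, height] in pixels, round what is visible of it).
The state is a dict: "time_s": time; "qpos": joint angles; "qvel": joint speeds; "effort": joint torques, N m; "ee_pos": TCP position; "ee_rot": TCP orientation; "force": force on the tool from outside, world axes, zero at the start; "torque": the same for the moment, N m; "gripper_width": finger opening in mm; "gripper_force": force on a finger pad.
Only numpy, scipy, OpenCV 4.12 (cv2) and the standard library are available. Lean on these libraries where they do the work, as an engineer would, in place of code of your own. Each camera call takes 0.05 s, during which the arm holds its last target. There are 200 camera calls.

## Working session

There is one attempt and no reset: what is moved stays moved. The work goes in short steps, Python scripts to look and compute and a tool call to move; the robot and the scene stay as the last step left them, time stands still between calls to the robot, and variables do not carry over. Pictures are saved under pics/ and viewed, at most 10 in all, crops included, and the job is handed in when it is done.

Besides the shell and the picture viewer there is one more tool, called after ">>>" as name(argument=value, ...), one argument or row to a line, values as JSON. send_rows: Moves the arm, as the interface text tells. Scaled input: -1 to 1 covers 0.5 m each way for a shift and 0.5 rad each way for a turn. Its arguments: {"type":"object","properties":{"deltas":{"type":"array","items":{"type":"array"}},"grip":{"type":"number"},"grip_force":{"type":"number"}},"required":["deltas"]}

```bash
mkdir -p pics
cat > h.py <<'E'
from workcell import *
import numpy as np, cv2
def ray(cam,u,v,z):
    c=calibration(cam);K,R,t=[np.array(c[k]) for k in("mtx","R","t")]
    d=R.T@np.linalg.solve(K,[u,v,1.]);o=-R.T@t
    return (o+d*(z-o[2])/d[2])[:2]
def proj(cam,X):
    c=calibration(cam);K,R,t=[np.array(c[k]) for k in("mtx","R","t")]
    p=(np.atleast_2d(X)@R.T+t)@K.T
    return p[:,:2]/p[:,2:]
E
python3 - <<'E'
from h import *
a=grab_frame("scene");b=grab_frame("side")
cv2.imwrite("pics/a.png",a[:,:,::-1]);cv2.imwrite("pics/b.png",b[:,:,::-1])
for c in("scene","side"):
  k=calibration(c);print(c,-np.array(k["R"]).T@k["t"],np.array(k["R"])[2])
  for n in("caddy","mark"):
    for d in trace(c,n): print(n,round(d["p"],2),d["bbox"])
print(state())
E
```

```text
scene [1.14341881e+03 7.26632654e-01 7.07376286e+02] [-0.68126458 -0.05917188 -0.72964187]
mark 0.58 [329.5, 193.8, 121.4, 63.9]
side [368.95898401 597.79277839 530.64632356] [ 0.20090818 -0.78127731 -0.59096672]
caddy 0.58 [264.7, 92.0, 57.8, 92.8]
mark 0.66 [190.3, 277.3, 136.0, 141.4]
{'time_s': 0.3, 'qpos': array([-6.93849982e+01,  1.83284100e+01,  8.96605345e+01,  1.41807767e-03,
        7.20433246e+01, -1.14469307e+00]), 'qvel': array([ 0.0058689 , -0.02811057, -0.0430425 ,  0.02746558, -0.01809514,
        0.04093454]), 'effort': array([-4.40393815e-04, -4.11941099e+01, -2.31821716e+01,  7.26590585e-02,
        4.18210693e-02, -9.29667726e-05]), 'ee_pos': array([ 213.13290215, -533.89650073,  227.66415423]), 'ee_rot': array([-1.79967764e+02, -1.99313740e-03,  2.17592567e+01]), 'force': array([0.01306112, 0.12455821, 0.32712587]), 'torque': array([-0.01474065, -0.00264776,  0.02190984]), 'gripper_force': 0.0, 'gripper_width': 91.0793220428003}
```

View pics/a.png

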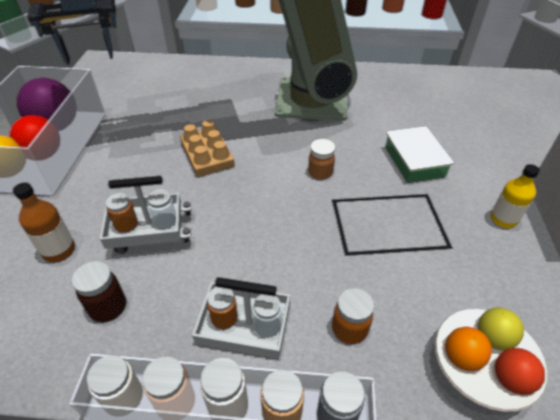

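View pics/b.png

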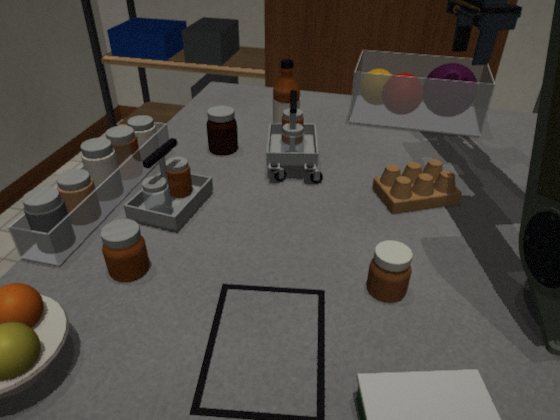

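The wheeled caddy is the left one in scene (bar (110,182)–(162,181), castors on its right at (186,208)/(186,237)); the footed one is at (243,315). The mark's corners are at about (333,199), (432,195), (449,248), (346,253). Next I measure them.

Run:
```python
from h import *
from scipy.optimize import least_squares
a=cv2.imread("pics/a.png");b=cv2.imread("pics/b.png")
for c,im,(x0,y0,x1,y1) in(("scene",a,(322,185,460,262)),("side",b,(195,280,335,418))):
    g=im.max(2)[y0:y1,x0:x1]<60
    n,l,s,_=cv2.connectedComponentsWithStats(g.astype(np.uint8),connectivity=8)
    i=1+np.argmax(s[1:,4]);v,u=np.nonzero(l==i);
    W=np.array([ray(c,p+x0,q+y0,0) for p,q in zip(u,v)],np.float32)
    r=cv2.minAreaRect(W);print(c,"mark",r,len(u)); 
    print(cv2.boxPoints(r).round())
# bar
for c,im,(x0,y0,x1,y1) in(("scene",a,(100,172,170,192)),("side",b,(285,88,302,120))):
    g=im.max(2)[y0:y1,x0:x1]<60
    v,u=np.nonzero(g);print(c,"bar px",u.min()+x0,u.max()+x0,v.min()+y0,v.max()+y0)
    if c=="scene":
        for q in(u.min(),u.max()):
            m=v[abs(u-q)<=3].mean()+y0; print(q+x0,m,ray(c,q+x0,m,155))
    m=np.array([u.mean()+x0,v.mean()+y0]);print(m,ray(c,*m,155))
# obstacles rough base pts
for n,p in dict(jar1=(322,176),jar2=(352,338),jarL=(103,318),foot=(243,345),bottle=(55,257),egg=(210,170),foottop=(243,287)).items(): print(n,ray("scene",*p,0).round())
for s,e in((a,"scene"),(b,"side")): pass
cv2.imwrite("pics/c.png",np.hstack([cv2.resize(a[165:260,90:210],(480,380),interpolation=2),cv2.resize(b[85:190,255:335],(290,380),interpolation=2)]))
```

```text
scene mark ((486.1240539550781, 188.0387725830078), (160.5152587890625, 224.5730743408203), 9.72612476348877) 455
[[388. 285.]
 [426.  64.]
 [584.  91.]
 [546. 312.]]Traceback (most recent call last):
  File "<stdin>", line 8, in <module>
  File "h.py", line 4, in ray
    c=calibration(cam);K,R,t=[np.array(c[k]) for k in("mtx","R","t")]
ValueError: time passes only in moves, steps and waits
```

```bash
sed -i 's/^def ray/import functools\ncalibration=functools.lru_cache(calibration)\ndef ray/' h.py
python3 - <<'E'
from h import *
a=cv2.imread("pics/a.png");b=cv2.imread("pics/b.png")
for c,im,(x0,y0,x1,y1) in(("scene",a,(322,185,460,262)),("side",b,(195,280,335,418))):
    g=im.max(2)[y0:y1,x0:x1]<60
    n,l,s,_=cv2.connectedComponentsWithStats(g.astype(np.uint8),connectivity=8)
    i=1+np.argmax(s[1:,4]);v,u=np.nonzero(l==i);
    W=np.array([ray(c,p+x0,q+y0,0) for p,q in zip(u,v)],np.float32)
    print(c,"mark",cv2.minAreaRect(W))
for c,im,(x0,y0,x1,y1) in(("scene",a,(100,172,170,192)),("side",b,(285,88,302,120))):
    g=im.max(2)[y0:y1,x0:x1]<60
    v,u=np.nonzero(g);print(c,"bar px",u.min()+x0,u.max()+x0,v.min()+y0,v.max()+y0)
    if c=="scene":
        for q in(u.min(),u.max()):
            m=v[abs(u-q)<=3].mean()+y0; print(q+x0,m,ray(c,q+x0,m,155))
    m=np.array([u.mean()+x0,v.mean()+y0]);print(m,ray(c,*m,155))
for n,p in dict(jar1=(322,176),jar2=(352,338),jarL=(103,318),foot=(243,345),bottle=(55,257),egg=(210,170)).items(): print(n,ray("scene",*p,0).round())
print("side jar2",ray("side",127,275,0),"jar1",ray("side",389,296,0))
cv2.imwrite("pics/c.png",np.hstack([cv2.resize(a[165:260,90:210],(480,380),interpolation=2),cv2.resize(b[85:190,255:335],(290,380),interpolation=2)]))
E
```

```text
scene mark ((486.1240539550781, 188.0387725830078), (160.5152587890625, 224.5730743408203), 9.72612476348877)
side mark ((489.276611328125, 187.85894775390625), (165.68551635742188, 230.33006286621094), 9.811259269714355)
scene bar px 109 161 177 187
109 184.0 [ 576.99261858 -370.00799128]
161 179.95833333333334 [ 557.369816   -275.40964895]
[135.00819672 181.97814208] [ 567.22385551 -322.91981143]
side bar px 285 301 88 119
[292.51890034 103.44329897] [ 567.33312353 -306.35222213]
jar1 [344.  38.]
jar2 [771.  99.]
jarL [ 771. -356.]
foot [801. -92.]
bottle [ 643. -506.]
egg [ 346. -241.]
side jar2 [750.43222886 109.93763832] jar1 [325.19767442  47.79983493]
```

View pics/c.png

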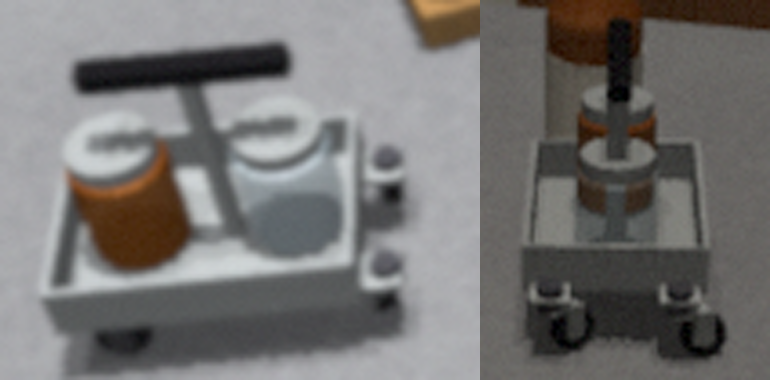

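>>> send_rows(
  deltas=[
    [[0,0,0],[0,0,-0.28]],
    [[0,0,0],[0,0,-0.28]],
    [[0,0,0],[0,0,-0.28]],
    [[0,0,0],[0,0,-0.28]],
    [[0,0,0],[0,0,-0.28]],
    [[0,0,0],[0,0,-0.28]],
    [[0,0,0],[0,0,-0.28]],
    [[0,0,0],[0,0,-0.28]],
    [[0,0,0],[0,0,-0.28]],
    [[0,0,0],[0,0,-0.25]],
  ],
  grip=0,
)

```text
time_s: 1.3
ee_pos: [213.2, -534.0, 227.9]
ee_rot: [-180.0, -0.0, 101.4]
force: [-0.1, -0.4, 0.2]
gripper_width: 91.2
gripper_force: 0.0
```

>>> send_rows(
  deltas=[
    [[0.0274,0.0777,0],[0,0,0]],
    [[0.0274,0.0777,0],[0,0,0]],
    [[0.0274,0.0777,0],[0,0,0]],
    [[0.0274,0.0777,0],[0,0,0]],
    [[0.0274,0.0777,0],[0,0,0]],
    [[0.0274,0.0777,0],[0,0,0]],
    [[0.0274,0.0777,0],[0,0,0]],
    [[0.0274,0.0777,0],[0,0,0]],
    [[0.0274,0.0777,0],[0,0,0]],
    [[0.0274,0.0777,0],[0,0,0]],
  ],
)

```text
time_s: 2.3
ee_pos: [569.3, -323.6, 227.9]
ee_rot: [-180.0, 0.0, 101.1]
force: [0.3, -0.7, 0.4]
gripper_width: 91.3
gripper_force: 0.0
```

Run:
```python
from h import *
s=state();print(s["ee_pos"],s["ee_rot"],s["qpos"])
w=grab_frame("wrist");sd=grab_frame("side")
cv2.imwrite("pics/d.png",np.hstack([cv2.resize(w[:,:,::-1],(400,300)),cv2.resize(sd[40:220,200:400,::-1],(333,300),interpolation=2)]))
```

```text
[ 569.30475283 -323.63645886  227.89967432] [-1.79992114e+02  1.21367021e-02  1.01124646e+02] [-3.06164064e+01  2.56232803e+01  7.82338656e+01 -1.47349160e-02
  7.61406584e+01 -4.17375225e+01]
```

View pics/d.png

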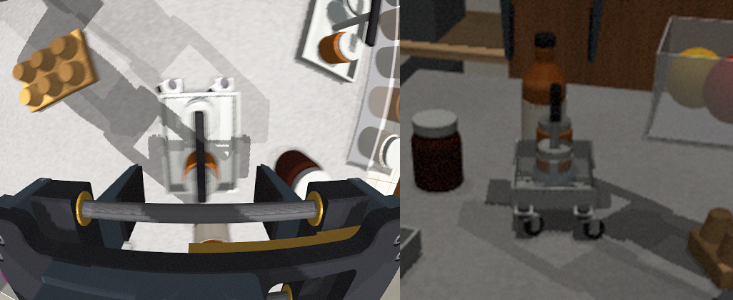

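The wrist view shows the bar (200,112)–(202,200) centred between the fingers and aligned with them. I'll descend and grip.

>>> send_rows(
  deltas=[
    [[0,0,0.02],[0,0,0]],
    [[0,0,0.02],[0,0,0]],
    [[0,0,0.02],[0,0,0]],
    [[0,0,0.02],[0,0,0]],
    [[0,0,0.02],[0,0,0]],
    [[0,0,0.02],[0,0,0]],
    [[0,0,0.02],[0,0,0]],
    [[0,0,0.016],[0,0,0]],
    [[0,0,0],[0,0,0]],
  ],
)

```text
time_s: 3.3
ee_pos: [567.3, -324.3, 148.4]
ee_rot: [-179.9, -0.1, 101.1]
force: [0.6, 0.6, -0.5]
gripper_width: 91.4
gripper_force: 0.0
```

>>> send_rows(
  deltas=[
    [[0,0,0],[0,0,0]],
    [[0,0,0],[0,0,0]],
    [[0,0,0],[0,0,0]],
    [[0,0,0],[0,0,0]],
    [[0,0,0],[0,0,0]],
    [[0,0,0],[0,0,0]],
    [[0,0,0],[0,0,0]],
    [[0,0,0],[0,0,0]],
    [[0,0,0],[0,0,0]],
    [[0,0,0],[0,0,0]],
  ],
  grip=1,
  grip_force=15,
)

```text
time_s: 4.3
ee_pos: [568.0, -324.7, 149.9]
ee_rot: [-180.0, 0.0, 101.1]
force: [-0.2, -0.4, -0.1]
gripper_width: 14.2
gripper_force: 15.0
```

>>> send_rows(
  deltas=[
    [[0.01,0,0],[0,0,0]],
    [[0.02,0,0],[0,0,0]],
    [[0.02,0,0],[0,0,0]],
    [[0.02,0,0],[0,0,0]],
    [[0.02,0,0],[0,0,0]],
    [[0.02,0,0],[0,0,0]],
    [[0.02,0,0],[0,0,0]],
    [[0.02,0,0],[0,0,0]],
    [[0.02,0,0],[0,0,0]],
    [[0.02,0,0],[0,0,0]],
  ],
)

```text
time_s: 5.3
ee_pos: [549.5, -230.7, 149.9]
ee_rot: [-180.0, 0.0, 101.1]
force: [1.2, -0.3, -2.1]
gripper_width: 13.9
gripper_force: 15.0
```

>>> send_rows(
  deltas=[
    [[0.02,0,0],[0,0,0]],
    [[0.02,0,0],[0,0,0]],
    [[0.02,0,0],[0,0,0]],
    [[0.02,0,0],[0,0,0]],
    [[0.02,0,0],[0,0,0]],
    [[0.01,0,0],[0,0,0]],
    [[0,0,0],[0,0,0]],
    [[0,0,0],[0,0,0]],
  ],
)

```text
time_s: 6.1
ee_pos: [539.0, -177.5, 149.9]
ee_rot: [-180.0, 0.0, 101.1]
force: [-0.7, -0.1, -1.8]
gripper_width: 14.0
gripper_force: 15.0
```

Run:
```python
from h import *
s=state();print(s["ee_pos"],s["ee_rot"],s["force"],s["torque"])
a=grab_frame("scene");sd=grab_frame("side")
for c,o in(("scene",(150,155)),("side",(235,95))):
    im=dict(scene=a,side=sd)[c]
    print(c,proj(c,np.array([s["ee_pos"]*[1,1,0]])))
ca=proj("scene",[[s["ee_pos"][0],s["ee_pos"][1],60]])[0].astype(int);cs=proj("side",[[s["ee_pos"][0],s["ee_pos"][1],60]])[0].astype(int)
cr=lambda im,c:cv2.resize(im[max(c[1]-75,0):c[1]+75,max(c[0]-70,0):c[0]+70,::-1],(390,418),interpolation=2)
cv2.imwrite("pics/e.png",np.hstack([cr(a,ca),cr(sd,cs)]))
```

```text
[ 539.01356665 -177.49231456  149.92497505] [-1.79987810e+02  6.86838379e-03  1.01127031e+02] [-0.72494085 -0.07830738 -1.77379422] [ 0.02686203 -0.16139428  0.0418488 ]
scene [[221.43983694 229.66908058]]
side [[290.06924186 200.25973576]]
```

View pics/e.png

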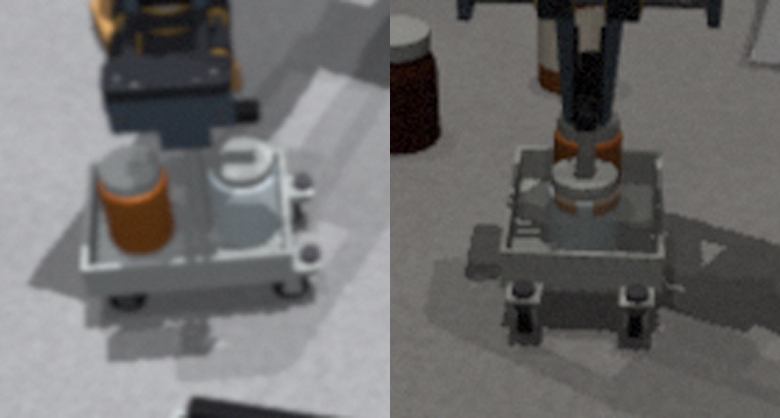

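Both castors now trail straight. Next I compute a gentle steering path for the rear axle to the mark.

Run:
```python
import numpy as np
from scipy.interpolate import CubicHermiteSpline as H
U=lambda d:np.array([np.cos(np.radians(d)),np.sin(np.radians(d))])
a0,a1=101.13,99.8
P=np.array([539.,-177.5]);T=np.array([488.,186.])
R0=P-60*U(a0);R1=T-120*U(a1);L=np.linalg.norm(R1-R0)
h=H([0,L],[R0,R1],[U(a0),U(a1)])
p,a=P,a0
for i in range(1,31):
    q=h(L*i/30);d=h(L*i/30,1);b=np.degrees(np.arctan2(d[1],d[0]));n=q+60*U(b)
    m=n-p;u=U(a)
    print(i,np.round([m@u/500,(m@[u[1],-u[0]])/500,-np.radians(b-a)/.5],4).tolist(),b.round(2));p,a=n,b
```

```text
1 [0.0205, 0.0012, 0.0189] 100.59
2 [0.0205, 0.0012, 0.0177] 100.08
3 [0.0205, 0.0011, 0.0165] 99.61
4 [0.0205, 0.001, 0.0153] 99.17
5 [0.0205, 0.0009, 0.0141] 98.76
6 [0.0205, 0.0008, 0.0129] 98.39
7 [0.0205, 0.0008, 0.0117] 98.06
8 [0.0205, 0.0007, 0.0105] 97.76
9 [0.0205, 0.0006, 0.0093] 97.49
10 [0.0205, 0.0005, 0.0081] 97.26
11 [0.0205, 0.0005, 0.0069] 97.06
12 [0.0205, 0.0004, 0.0057] 96.89
13 [0.0205, 0.0003, 0.0045] 96.76
14 [0.0205, 0.0002, 0.0033] 96.67
15 [0.0205, 0.0001, 0.0021] 96.61
16 [0.0205, 0.0001, 0.0009] 96.58
17 [0.0205, -0.0, -0.0002] 96.59
18 [0.0205, -0.0001, -0.0014] 96.63
19 [0.0205, -0.0002, -0.0026] 96.7
20 [0.0205, -0.0002, -0.0038] 96.81
21 [0.0205, -0.0003, -0.005] 96.96
22 [0.0205, -0.0004, -0.0062] 97.14
23 [0.0205, -0.0005, -0.0074] 97.35
24 [0.0205, -0.0006, -0.0086] 97.6
25 [0.0205, -0.0006, -0.0098] 97.88
26 [0.0205, -0.0007, -0.011] 98.19
27 [0.0205, -0.0008, -0.0122] 98.54
28 [0.0205, -0.0009, -0.0134] 98.93
29 [0.0205, -0.001, -0.0146] 99.35
30 [0.0205, -0.001, -0.0158] 99.8
```

>>> send_rows(
  deltas=[
    [[0.0205,0.0012,0],[0,0,0.019]],
    [[0.0205,0.0012,0],[0,0,0.018]],
    [[0.0205,0.0011,0],[0,0,0.0165]],
    [[0.0205,0.001,0],[0,0,0.015]],
    [[0.0205,0.0009,0],[0,0,0.014]],
    [[0.0205,0.0008,0],[0,0,0.013]],
    [[0.0205,0.0008,0],[0,0,0.012]],
    [[0.0205,0.0007,0],[0,0,0.0105]],
    [[0.0205,0.0006,0],[0,0,0.009]],
    [[0.0205,0.0005,0],[0,0,0.008]],
  ],
)

```text
time_s: 7.2
ee_pos: [527.0, -74.8, 149.9]
ee_rot: [-180.0, -0.0, 97.2]
force: [1.0, -0.1, -1.4]
gripper_width: 14.2
gripper_force: 15.0
```

>>> send_rows(
  deltas=[
    [[0.0205,0.0005,0],[0,0,0.007]],
    [[0.0205,0.0004,0],[0,0,0.006]],
    [[0.0205,0.0003,0],[0,0,0.0045]],
    [[0.0205,0.0002,0],[0,0,0.003]],
    [[0.0205,0.0001,0],[0,0,0.002]],
    [[0.0205,0.0001,0],[0,0,0.001]],
    [[0.0205,0,0],[0,0,0]],
    [[0.0205,-0.0001,0],[0,0,-0.0015]],
    [[0.0205,-0.0002,0],[0,0,-0.0025]],
    [[0.0205,-0.0002,0],[0,0,-0.004]],
  ],
)

```text
time_s: 8.2
ee_pos: [515.5, 27.1, 149.9]
ee_rot: [-180.0, 0.0, 96.8]
force: [-0.7, -0.5, -1.6]
gripper_width: 13.9
gripper_force: 15.0
```

>>> send_rows(
  deltas=[
    [[0.0205,-0.0003,0],[0,0,-0.005]],
    [[0.0205,-0.0004,0],[0,0,-0.006]],
    [[0.0205,-0.0005,0],[0,0,-0.0075]],
    [[0.0205,-0.0006,0],[0,0,-0.0085]],
    [[0.0205,-0.0006,0],[0,0,-0.01]],
    [[0.0205,-0.0007,0],[0,0,-0.011]],
    [[0.0205,-0.0008,0],[0,0,-0.012]],
    [[0.0205,-0.0009,0],[0,0,-0.0135]],
    [[0.0205,-0.001,0],[0,0,-0.0145]],
    [[0.0205,-0.001,0],[0,0,-0.016]],
  ],
)

```text
time_s: 9.2
ee_pos: [498.2, 128.1, 149.9]
ee_rot: [180.0, 0.0, 99.8]
force: [-0.4, -0.9, -0.8]
gripper_width: 13.7
gripper_force: 15.0
```

>>> send_rows(
  deltas=[
    [[0.0185,0,0],[0,0,0]],
    [[0.0185,0,0],[0,0,0]],
    [[0.0185,0,0],[0,0,0]],
    [[0.0185,0,0],[0,0,0]],
    [[0.0185,0,0],[0,0,0]],
    [[0.0185,0,0],[0,0,0]],
    [[0.006,0,0],[0,0,0]],
    [[0,0,0],[0,0,0]],
    [[0,0,0],[0,0,0]],
  ],
)

```text
time_s: 10.1
ee_pos: [488.4, 184.9, 149.9]
ee_rot: [180.0, 0.0, 99.8]
force: [-0.6, 0.5, -1.9]
gripper_width: 13.8
gripper_force: 15.0
```

Run:
```python
from h import *
s=state();print(s["ee_pos"],s["ee_rot"],s["force"])
a=grab_frame("scene");sd=grab_frame("side")
cv2.imwrite("pics/f.png",np.hstack([cv2.resize(a[130:280,310:470,::-1],(400,375),interpolation=2),cv2.resize(sd[180:420,170:370,::-1],(313,375),interpolation=2)]))
```

```text
[488.38114722 184.94551861 149.94302981] [1.79996367e+02 6.28857259e-03 9.97888272e+01] [-0.55194432  0.47091293 -1.9141994 ]
```

View pics/f.png

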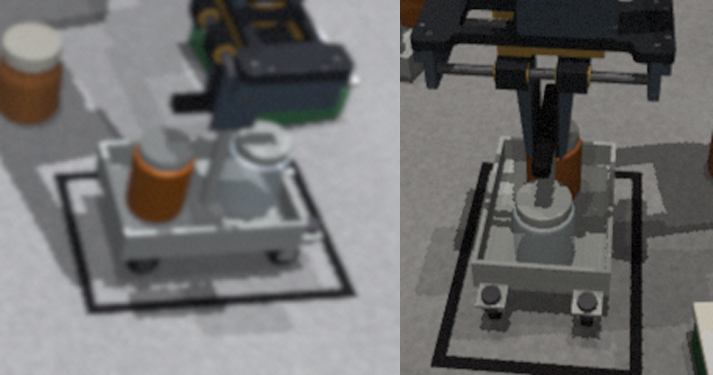

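Caddy is inside the outline with castors trailing straight. I check its pose numerically before releasing.

Run:
```python
from h import *
a=np.radians(99.8);R=np.array([[np.cos(a),-np.sin(a)],[np.sin(a),np.cos(a)]]);o=np.array([488.,188.])
for n,p in dict(rear=(-50,0,155),front=(50,0,155),cl=(78,38,30),cr=(78,-38,30)).items():
    w=[*(R@p[:2]+o),p[2]]
    x,y=proj("scene",[w])[0],proj("side",[w])[0]
    print(n,"scene crop",((x-[310,130])*2.5).round(),"side crop",((y-[170,180])*1.5625).round())
sx=lambda u,v:(u/1.5625+170,v/1.5625+180)
L=ray("side",*sx(492,0),0) if 0 else None
l=ray("side",*sx(492-400,296),30);r=ray("side",*sx(587-400,302),30);d=l-r
print("pivots",l,r,"sep",np.hypot(*d),"heading",np.degrees(np.arctan2(d[1],d[0]))-90)
u=np.array([-d[1],d[0]])/np.hypot(*d); u=-u if u[1]<0 else u
print("origin",(l+r)/2-78*u)
```

```text
rear scene crop [171. 104.] side crop [155.  88.]
front scene crop [297.  97.] side crop [142. 173.]
cl scene crop [278. 174.] side crop [188. 314.]
cr scene crop [306. 237.] side crop [ 93. 307.]
pivots [516.44741683 261.89481248] [440.52354884 247.8258444 ] sep 77.2163816374824 heading -79.50196194340792
origin [492.69722763 178.16595896]
```

Agreement is within about 10 mm and 1°. Release and retreat straight up.

>>> send_rows(
  deltas=[
    [[0,0,0],[0,0,0]],
    [[0,0,0],[0,0,0]],
    [[0,0,0],[0,0,0]],
    [[0,0,0],[0,0,0]],
    [[0,0,0],[0,0,0]],
    [[0,0,0],[0,0,0]],
    [[0,0,0],[0,0,0]],
    [[0,0,0],[0,0,0]],
    [[0,0,0],[0,0,0]],
    [[0,0,0],[0,0,0]],
  ],
  grip=0,
)

```text
time_s: 11.2
ee_pos: [488.4, 184.9, 149.9]
ee_rot: [-180.0, 0.0, 99.8]
force: [-0.1, -0.4, 0.4]
gripper_width: 90.3
gripper_force: 0.0
```

>>> send_rows(
  deltas=[
    [[0,0,-0.02],[0,0,0]],
    [[0,0,-0.04],[0,0,0]],
    [[0,0,-0.06],[0,0,0]],
    [[0,0,-0.06],[0,0,0]],
    [[0,0,-0.06],[0,0,0]],
    [[0,0,-0.04],[0,0,0]],
    [[0,-0.06,0],[0,0,0]],
    [[0,-0.06,0],[0,0,0]],
    [[0,-0.06,0],[0,0,0]],
    [[0,0,0],[0,0,0]],
  ],
)

```text
time_s: 12.2
ee_pos: [396.6, 169.0, 291.1]
ee_rot: [-180.0, -0.0, 99.8]
force: [1.1, -0.5, -0.8]
gripper_width: 91.3
gripper_force: 0.0
```

Run:
```python
from h import *
a=grab_frame("scene");sd=grab_frame("side")
print(ray("scene",0,0,155))
cv2.imwrite("pics/g.png",np.hstack([cv2.resize(a[130:280,310:470,::-1],(400,375),interpolation=2),cv2.resize(sd[180:420,170:370,::-1],(313,375),interpolation=2)]))
g=a[155:190,355:445].max(2)<60
n,l,s,_=cv2.connectedComponentsWithStats(g.astype(np.uint8));i=1+np.argmax(s[1:,4]);v,u=np.nonzero(l==i)
for q in(u.min(),u.max()): print(q+355,v[abs(u-q)<4].mean()+155,ray("scene",q+355,v[abs(u-q)<4].mean()+155,155))
```

```text
[ -260.30221339 -1046.79497954]
379 171.0 [495.07070814 140.01146338]
429 170.19230769230768 [484.15923074 237.30092574]
```

View pics/g.png

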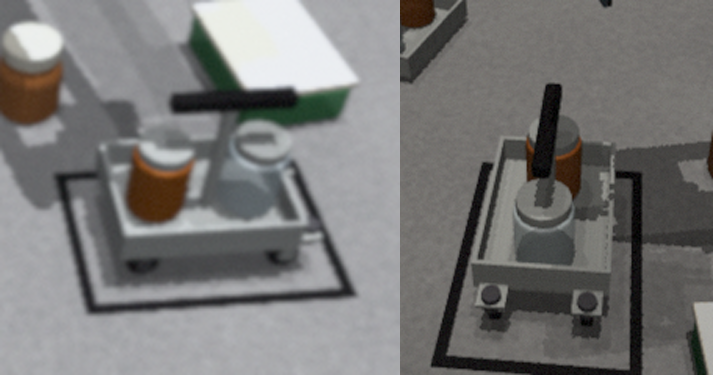

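The caddy stands free. Its bar centre is at (490,189) against the mark at (488,188), the castors trail, and the arm is clear.

```bash
python3 -c "
from workcell import *
print(job_done())"
```

```text
the job is handed in; nothing more can be done
None
```

The wheeled caddy was rolled forwards and left standing inside the taped rectangle, measured about 2 mm off centre and within about 4° of the outline, both castors trailing straight in the last picture; the job is handed in, but no verdict came back.

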